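# Refit the tube carousel on the sampler and lock it

### The job

The tube sampler's carousel has been washed and stands on the worktop: put it back on the sampler over the central post, turning it gently until the drive pin finds one of its holes and it drops fully home, and then gently fold the keeper on top of the post down flat so that the carousel is locked on. Do not force it: while it rides on the pin, a firm push would harm the drive. Leave the other things on the worktop where they are.

Things in the scene. Friction and masses are not known exactly. Their poses are not given: they have to be found in the camera images.
- sampler: Tube sampler, fixed on the worktop: low white unit 177 deep x 150 wide x 45 high. Origin on the worktop under the axis of its central post; -x is its front (black panel). It reaches 72 to the front, 105 to the back (+x) and 75 to each side of the axis. At the back stands its parked sampling arm, 112 high, at x +77 to +102 and y -34 to +50.
- post_seat (a point): On the post's axis at the height of the seat: the flat top of the round metal platter, 68 diameter, 52 over the worktop; axes as the sampler's. From it rises the steel post, 12 diameter, to 53 over the seat (coned from 50), then a fork inside that diameter to 64.5. Fully home, the carousel's underside lies on the seat.
- drive (a point): Under the platter, on the axis. The platter's steel drive pin (6 diameter, domed, 24 from the axis, 9.5 high over the seat) has stopped at ANY angle, not measured: see it or find it by feel; gearing holds it up to 0.15 N m. Post, platter and pin sit on a rubber mount: they sink 1 mm per 2.5 N of push, at most 6 mm, then hard, and spring back; the carousel's weight sinks them up to 1.5 mm.
- keeper_pivot (a point): Pivot of the keeper, on the post's axis 61.5 over the seat; axes as the sampler's. The keeper is a steel finger hinged in the post's fork about the sampler's y: 6 thick, 6 wide (10 at the tip), its tip 24 from the pivot. Folded flat, its underside lies 0.5 over the hub of a seated carousel; it cannot go flat while the carousel is not fully home.
- keeper (a joint): Angle of the keeper: 0 = upright, in line with the post, so that the carousel passes over it (it starts within 0.06 rad of this); +1.57 = folded flat to the sampler's front (its -x), -1.57 = folded flat to its back (+x); either will do. It stays where it is left (friction, under 1 N at the tip).
- carousel_centre (a point): Tube carousel, loose, empty, upright: point on its axis half-way up (29 over its underside; 29 over the seat when home, 9.5 higher when it rides on the pin). 58 high, 0.2 to 0.4 kg. White lower deck 124 diameter, 0 to 6 over the underside; upper deck 124 diameter with eight tube holes, 25 to 30. Bore 13.5 diameter in the lower deck.
- carousel_hub (a point): On the carousel's axis, 46 over its underside, in the middle of the round knurled grey hub: 36 diameter, from the upper deck (30) to the top (58), bored 17. Take it here from above at any yaw. Four drive holes, 8 diameter, go through the lower deck 24 from the axis, on this frame's +x, +y, -x and -y axes: any of them takes the pin.
- tweezers: Bystander, to be left alone: steel tweezers 24 x 130 x 8, lying flat; origin at the centre of its underside.
- cover_glasses: Bystander, to be left alone: small carton of cover glasses 28 x 46 x 17; origin at the centre of its underside.
- lens_tissue: Bystander, to be left alone: flat carton of lens tissue 62 x 85 x 12; origin at the centre of its underside.
- sample_cup_0: Bystander, to be left alone: screw-top sample cup 58 diameter x 63 high; origin at the centre of its underside.
- sample_cup_1: Bystander, to be left alone: screw-top sample cup 58 diameter x 63 high; origin at the centre of its underside.
- petri_dish: Bystander, to be left alone: petri dish with lid, 59 diameter x 15 high; origin at the centre of its underside.
- notebook: Bystander, to be left alone: ring-bound notebook 210 x 152 x 14; origin at the centre of its underside.
- pen: Bystander, to be left alone: pen lying on the notebook, 145 long; origin at the centre of its underside.

How it is judged:
On the way, in this order (a step that is already met when the one before it is completed fails the run):
1. the carousel is fully home on the seat, over the post and the drive pin (horizontal distance between carousel_centre and post_seat below 0.002 m and z of carousel_centre in the frame of post_seat between 0.027 and 0.0308 m and angle between carousel_centre's own z axis and vertical below 0.05 rad), for 0.2 s.
2. the keeper is folded flat over the carousel's hub (all of step 1 and (value of joint keeper above 1.42 rad or value of joint keeper below -1.42 rad)), for 0.2 s.
At the end, for the whole second after the job is handed in: The carousel lies on the seat (its centre point 27 to 30.8 mm over the seat, within 2 mm of the post's axis, within 0.05 rad of upright), so the pin is in one of its holes; the keeper is folded flat to the front or the back (beyond 1.42 rad) and at rest (all of step 2 and velocity of joint keeper between -0.02 and 0.02 rad/s); the robot touches nothing.
It fails at once if the carousel bears on the sampler (post, pin and seat together) with more than 28 N (contact force between carousel and sampler above 28 N).
It fails at once if the fingers press on the sampler (keeper included) with more than 25 N (contact force between the fingers and sampler above 25 N).
It fails at once if the carousel is tipped by more than 0.6 rad (angle between carousel_centre's own z axis and vertical above 0.6 rad).
It fails at once if a bystander is moved by more than 20 mm (distance of any of tweezers, cover_glasses, lens_tissue, sample_cup_0, sample_cup_1, petri_dish, notebook, pen from where it was at the start of the episode above 0.02 m).
It also fails if it takes over 69 s, if anything falls off the work surface, if the arm or the gripper's body presses on something with over 40 N, if the wrist force passes 120 N, or if a joint passes its speed limit or range.

### The arm

A 6-joint arm with a two-finger parallel gripper is mounted at the origin on a cart in front of the work surface, level with it; the furniture and walls round the work are solid. World frame = base frame: x ahead of the robot, y to its left, z up, the work surface at z = 0. Lengths are in m, angles in rad, forces in N, time in s.
With the tool pointing down it reaches from about 0.425 to 0.95 m from the base axis. Payload 3.5 kg.
Tool frame: the origin (TCP) lies midway between the tips of the shut fingers; the grasp point (between the pads) lies 19 mm behind it; z points along the fingers, y is the line along which they close (so a half turn about z gives the same grasp; the last joint's range is limited). The gripper opens to 85 mm and grips with 20 to 120 N. Pads are 22 mm wide; open, the fingers measure 114 mm over their backs; the gripper's body (76 mm by 85 mm) begins 54 mm behind the grasp point. The pads swing forward as they close: fully open they stand 13 mm farther back than shut.
Start: joints at [-1.294, 0.286, 1.577, -0, 1.279, -0.15], TCP at [0.279, -0.614, 0.231] pointing down, gripper open.
Joint ranges: [-2.77, 2.77], [-0.9, 2.22], [0.21, 2.48], [-1.53, 4.67], [0.24, 2.81], [-2.84, 2.84]. Speed limits (rad/s): [2.79, 2.79, 3.14, 3.14, 3.14, 3.14].

### API

Orientations are given as a unit quaternion [x, y, z, w].
In Python, from plant import ctrl gives the robot as it stands.
- The arm moves only by the tool arm_command, never from a script. Its argument "steps" is one flat list of numbers, 5 for each row, row after row: the opening in per cent of the stroke, from 0 (shut) to 100 (fully open), then the shift along the tool's x, y, z each as a share of 25 mm, from -1 to 1, then the turn about the tool's z as a share of 0.1 rad, from -1 to 1. In form: [grip, tx, ty, tz, spin, grip, tx, ty, tz, spin, ...]. A call has 1 to 8 rows; each row shifts and turns the commanded pose from where the row before left it, along the tool's axes as they then stand; what a row does not reach is not made up. A row lasts 1/12 s, in which the tool goes at most 41.7 mm and 7.16 degrees, less where a joint would pass 70% of its speed; a pose out of reach is approached as far as the arm can. A call with a number of a shift or a turn outside -1 to 1 is refused whole. A call with a gripper value outside its range is refused whole. The fingers move at their own pace and stop on an object; "squeeze" is the grip in N (left out, the last holds). Time passes only in rows, so rows that do not move let the fingers close. It gives the time, the measured TCP pose, the force, the opening and the grip force at its end, in the units of the state.
- ctrl.get_state(): the state, without advancing time (a new reading comes with each control period).
- ctrl.read_camera(name): name is "scene" or "top"; returns the picture (400x640x3 uint8, red, green, blue); there is no depth.
- ctrl.camera_model(name): a dict with "intrinsics" (3x3 intrinsics, pixels), "D" ([k1, k2, p1, p2, k3] as OpenCV has them; the pictures are not rectified), "rvec" (rotation vector, rad) and "tvec" (3), from world to camera coordinates, as OpenCV has them. Camera axes: x right, y down, z forward; pixel columns grow to the right and rows downward; lengths in m; the calibration is good to about 2 mm. A picture is of the moment at which its call begins. camera_model takes no time and is no camera call.
- ctrl.sign_off(): hands the job in; it is judged then, once.
The state is a dict: "time": time; "qpos": joint angles; "dq": joint speeds; "joint_efforts": joint torques, N m; "eef_pos": TCP position; "tcp_rot": TCP orientation; "contact_force": force on the tool from outside, world axes, zero at the start; "wrist_torque": the same for the moment, N m; "opening": opening from 0.0 (shut) to 1.0 (fully open); "finger_force": force on a finger pad.
Only numpy, scipy, OpenCV 4.12 (cv2) and the standard library are available. Lean on these libraries where they do the work, as an engineer would, in place of code of your own. Each camera call takes 0.05 s, during which the arm holds its last target. There are 200 camera calls.

## Working session

There is one attempt and no reset: what is moved stays moved. The work goes in short steps, Python scripts to look and compute and a tool call to move; the robot and the scene stay as the last step left them, time stands still between calls to the robot, and variables do not carry over. Pictures are saved under pics/ and viewed, at most 10 in all, crops included, and the job is handed in when it is done.

Besides the shell and the picture viewer there is one more tool, called after ">>>" by a JSON object that holds its "fn" and its "kwargs". arm_command: Moves the arm, as the interface text tells. Its arguments: {"type":"object","properties":{"steps":{"type":"array","items":{"type":"number"}},"squeeze":{"type":"number"}},"required":["steps"]}

```bash
mkdir -p pics && ls
cat > h.py <<'E'
import numpy as np, cv2
from plant import ctrl
def snap(cam,fn):
    im=ctrl.read_camera(cam); cv2.imwrite('pics/'+fn,im[:,:,::-1]); return im
def model(c):
    m=ctrl.camera_model(c); return [np.array(m[k],float) for k in("intrinsics","D","rvec","tvec")]
def unproj(c,uv,z):
    K,D,r,t=model(c); R=cv2.Rodrigues(r)[0]; t=t.reshape(3)
    p=cv2.undistortPoints(np.array(uv,float).reshape(-1,1,2),K,D).reshape(-1,2)
    d=np.c_[p,np.ones(len(p))]@R; o=-R.T@t
    return o+d*((np.reshape(z,-1)-o[2])/d[:,2])[:,None]
def proj(c,P):
    K,D,r,t=model(c); return cv2.projectPoints(np.array(P,float).reshape(-1,1,3),r,t,K,D)[0].reshape(-1,2)
E
python3 - <<'E'
from h import *
for c in("top","scene"):
    snap(c,c+"0.png"); K,D,r,t=model(c);R=cv2.Rodrigues(r)[0];print(c,K[0,0],-R.T@t.reshape(3),R[2])
s=ctrl.get_state();print(s)
E
```

```text
pics
top 400.7852858223247 [ 0.26073654 -0.07026823  1.44500243] [ 0.18162332  0.00284605 -0.98336406]
scene 438.34745241007477 [-0.34070276  0.44587473  1.29327374] [ 0.53557647 -0.31606384 -0.78311014]
{'time': 0.1, 'qpos': array([-1.29399583e+00,  2.87127917e-01,  1.57805956e+00,  5.67468004e-07,
        1.27860991e+00, -1.49989505e-01]), 'dq': array([-0.0006976 , -0.00325385, -0.00276881,  0.00153917,  0.00015729,
        0.00023776]), 'joint_efforts': array([ 1.20005880e-03, -4.07293653e+01, -2.93699473e+01, -1.56784427e-04,
        3.44822089e-03, -1.69129287e-06]), 'eef_pos': array([ 0.2792822 , -0.61384482,  0.23003592]), 'tcp_rot': array([ 9.77316981e-01,  2.11778901e-01, -6.95784490e-05, -1.10017247e-03]), 'contact_force': array([0.23736107, 0.5623437 , 0.19493237]), 'wrist_torque': array([ 0.00592844,  0.00044677, -0.00077535]), 'finger_force': 0.0, 'opening': 0.9991991998351742}
```

View pics/top0.png

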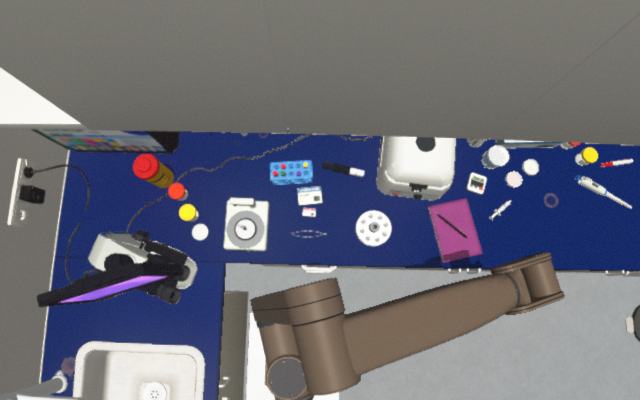

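View pics/scene0.png

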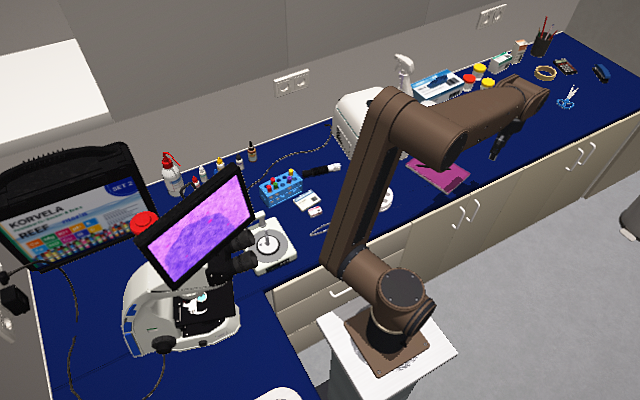

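Run:
```python
from h import *
a=cv2.imread('pics/top0.png');b=cv2.imread('pics/scene0.png')
f=lambda i,x,y,w,h,s:cv2.resize(i[y:y+h,x:x+w],None,fx=s,fy=s,interpolation=cv2.INTER_CUBIC)
A=f(a,215,190,64,64,6);B=f(a,344,196,64,64,6)
C=f(b,232,205,76,76,5)
cv2.imwrite('pics/c1.png',np.hstack([A,B])); cv2.imwrite('pics/c2.png',f(b,232,200,80,80,7))
```

```text
(no output)
```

View pics/c1.png

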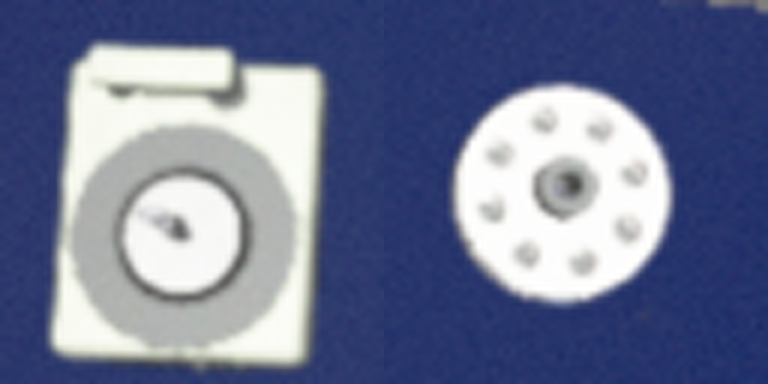

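View pics/c2.png

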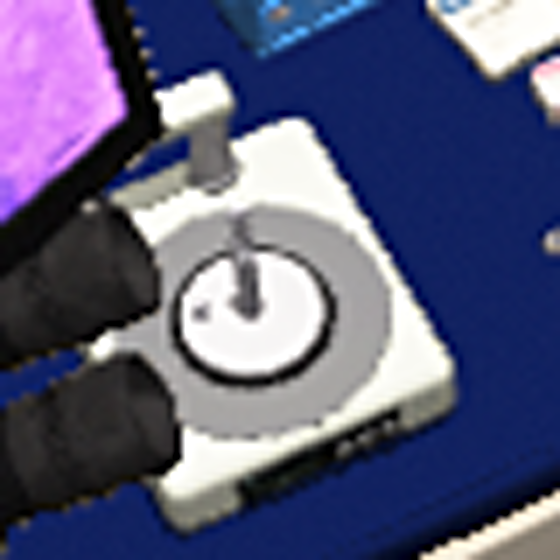

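```bash
cat > fit.py <<'E'
from h import *
from scipy.optimize import minimize,least_squares
def circ(cx,cy,z,r,n=72):
    a=np.arange(n)*2*np.pi/n; return np.c_[cx+r*np.cos(a),cy+r*np.sin(a),np.full(n,z)]
def fitrim(cam,g,x0,z,r,sign):
    # maximise outward gradient contrast: each rim point between in (r-d) and out (r+d)
    g=cv2.GaussianBlur(g.astype(np.float32),(0,0),.7)
    def samp(P):
        uv=proj(cam,P).astype(np.float32); return cv2.remap(g,uv[:,:1].copy(),uv[:,1:].copy(),cv2.INTER_CUBIC).ravel()
    def cost(p):
        return -sign*np.sum(np.clip(sign*(samp(circ(p[0],p[1],z,r-.003))-samp(circ(p[0],p[1],z,r+.003))),-30,200))*sign
    best=min((minimize(cost,[x0[0]+i,x0[1]+j],method='Nelder-Mead',options=dict(initial_simplex=[[x0[0]+i,x0[1]+j],[x0[0]+i+.004,x0[1]+j],[x0[0]+i,x0[1]+j+.004]])) for i in(-.004,0,.004) for j in(-.004,0,.004)),key=lambda r:r.fun)
    return best.x,best.fun
E
python3 - <<'E'
from fit import *
a=cv2.imread('pics/top0.png');b=cv2.imread('pics/scene0.png')
p0=unproj('top',[[215+183/6,190+235/6]],.052)[0];c0=unproj('top',[[344+562/6,196+192/6]],.030)[0];print(p0,c0)
R=lambda i:i[:,:,2].astype(float)
for cam,im in(('top',a),('scene',b)):
    print(cam,'platter',fitrim(cam,R(im),p0,.052,.034,1))
print('car',fitrim('top',R(a),c0,.030,.062,1))
pt=fitrim('top',R(a),p0,.052,.034,1)[0]; 
print(proj('top',[[*pt,.052],[*pt,.102],[*pt,.1165]]).round(1), (unproj('scene',[[260.7,244.6]],.0605)[0]),
 unproj('scene',[[232+247/7,200+300/7],[232+242/7,200+220/7]],[.052,.1165]))
fr=unproj('top',np.array([[52,350],[305,365]])/6+[215,190],.0);d=fr[1]-fr[0];print('yaw',np.degrees(np.arctan2(d[0],-d[1])))
h=np.array([(545,122),(600,130),(636,173),(628,229),(583,263),(526,255),(492,210),(500,153)])/6+[344,196]
H=unproj('top',h,.030);print(H.mean(0),np.degrees(np.arctan2(*(H-H.mean(0))[:,1::-1].T))%45)
for n,u in(('tweez',(309,234)),('nb',(455,230))): print(n,unproj('top',[u],.01))
E
```

```text
[0.43282458 0.17858595 0.052     ] [ 0.45661552 -0.50380243  0.03      ]
top platter (array([0.43457995, 0.18082535]), np.float64(-6098.751953125))
scene platter (array([0.43681515, 0.18337341]), np.float64(-9175.642578125))Traceback (most recent call last):
  File "<stdin>", line 7, in <module>
  File "fit.py", line 12, in fitrim
    best=min((minimize(cost,[x0[0]+i,x0[1]+j],method='Nelder-Mead',options=dict(initial_simplex=[[x0[0]+i,x0[1]+j],[x0[0]+i+.004,x0[1]+j],[x0[0]+i,x0[1]+j+.004]])) for i in(-.004,0,.004) for j in(-.004,0,.004)),key=lambda r:r.fun)
  File "fit.py", line 12, in <genexpr>
    best=min((minimize(cost,[x0[0]+i,x0[1]+j],method='Nelder-Mead',options=dict(initial_simplex=[[x0[0]+i,x0[1]+j],[x0[0]+i+.004,x0[1]+j],[x0[0]+i,x0[1]+j+.004]])) for i in(-.004,0,.004) for j in(-.004,0,.004)),key=lambda r:r.fun)
              ~~~~~~~~^^^^^^^^^^^^^^^^^^^^^^^^^^^^^^^^^^^^^^^^^^^^^^^^^^^^^^^^^^^^^^^^^^^^^^^^^^^^^^^^^^^^^^^^^^^^^^^^^^^^^^^^^^^^^^^^^^^^^^^^^^^^^^^^^^^^^^^^^^^^^
    res = _minimize_neldermead(fun, x0, args, callback, bounds=bounds,
                               
[... 181 characters left out ...]
lip(sign*(samp(circ(p[0],p[1],z,r-.003))-samp(circ(p[0],p[1],z,r+.003))),-30,200))*sign
                                                                     ~~~~^^^^^^^^^^^^^^^^^^^^^^^^^^
  File "fit.py", line 9, in samp
    uv=proj(cam,P).astype(np.float32); return cv2.remap(g,uv[:,:1].copy(),uv[:,1:].copy(),cv2.INTER_CUBIC).ravel()
       ~~~~^^^^^^^
  File "h.py", line 13, in proj
    K,D,r,t=model(c); return cv2.projectPoints(np.array(P,float).reshape(-1,1,3),r,t,K,D)[0].reshape(-1,2)
            ~~~~~^^^
  File "h.py", line 6, in model
    m=ctrl.camera_model(c); return [np.array(m[k],float) for k in("intrinsics","D","rvec","tvec")]
ValueError: time passes only in moves, steps and waits
```

```bash
python3 - <<'E'
s=open('h.py').read()
s=s.replace("def model(c):\n    m=ctrl.camera_model(c)","import functools\n@functools.lru_cache\ndef model(c):\n    m=ctrl.camera_model(c)")
open('h.py','w').write(s)
open('fit.py','w').write('''from h import *
from scipy.optimize import least_squares
def radial(cam,g,c,z,r,span=.008,n=120):
    """half-level edge points near radius r along rays from c on plane z, bright inside; robust circle fit"""
    a=np.arange(n)*2*np.pi/n; rr=np.arange(r-span,r+span,.00025)
    for _ in range(4):
        P=np.stack([c[0]+np.cos(a)[:,None]*rr,c[1]+np.sin(a)[:,None]*rr,np.full((n,len(rr)),z)],-1)
        uv=proj(cam,P).astype(np.float32).reshape(n,len(rr),2)
        v=cv2.remap(g.astype(np.float32),uv[...,0].copy(),uv[...,1].copy(),cv2.INTER_LINEAR)
        G=np.gradient(cv2.GaussianBlur(v,(0,0),6,sigmaY=.1),axis=1); w=np.clip(-G,0,None); w[w<.5*w.max(1,keepdims=True)]=0
        e=(w*rr).sum(1)/w.sum(1); x=c[0]+np.cos(a)*e; y=c[1]+np.sin(a)*e
        s=least_squares(lambda p:np.hypot(x-p[0],y-p[1])-p[2],[c[0],c[1],r],loss='soft_l1',f_scale=.0005)
        c=s.x[:2]
    return s.x, np.median(abs(s.fun))
''')
E
python3 - <<'E'
from fit import *
a=cv2.imread('pics/top0.png');b=cv2.imread('pics/scene0.png')
p0=unproj('top',[[215+183/6,190+235/6]],.052)[0];c0=unproj('top',[[344+562/6,196+192/6]],.030)[0];print(p0,c0)
R=lambda i:i[:,:,2].astype(float)
for cam,im in(('top',a),('scene',b)):
    pt=radial(cam,R(im),p0,.052,.034);print(cam,'platter',pt)
    p=pt[0][:2]; print(proj(cam,[[*p,.052],[*p,.102],[*p,.1165]]).round(1))
print('car',radial('top',R(a),c0,.030,.062))
print((unproj('scene',[[260.7,244.6]],.0605)[0]), unproj('scene',[[232+247/7,200+310/7],[232+242/7,200+220/7]],[.052,.1165]))
fr=unproj('top',np.array([[52,350],[305,365]])/6+[215,190],.0);d=fr[1]-fr[0];print('yaw',np.degrees(np.arctan2(d[0],-d[1])))
h=np.array([(545,122),(600,130),(636,173),(628,229),(583,263),(526,255),(492,210),(500,153)])/6+[344,196]
H=unproj('top',h,.030);print(H.mean(0),np.degrees(np.arctan2(*(H-H.mean(0))[:,1::-1].T))%45)
for n,u in(('tweez',(309,234)),('nb',(455,230))): print(n,unproj('top',[u],.01))
E
```

```text
[0.43282458 0.17858595 0.052     ] [ 0.45661552 -0.50380243  0.03      ]
top platter (array([0.4345904, 0.1807985, 0.0337497]), np.float64(0.00013118124472450213))
[[244.9 228.7]
 [242.4 226.8]
 [241.6 226.2]]
scene platter (array([0.43690754, 0.18338587, 0.03423593]), np.float64(0.0002545658720735505))
[[267.5 244.2]
 [266.3 235.9]
 [266.  233.3]]fit.py:11: RuntimeWarning: invalid value encountered in divide
  e=(w*rr).sum(1)/w.sum(1); x=c[0]+np.cos(a)*e; y=c[1]+np.sin(a)*e
Traceback (most recent call last):
  File "fit.py", line 12, in radial
    s=least_squares(lambda p:np.hypot(x-p[0],y-p[1])-p[2],[c[0],c[1],r],loss='soft_l1',f_scale=.0005)
ValueError: Residuals are not finite in the initial point.
```

Run:
```python
from fit import *
a=cv2.imread('pics/top0.png');b=cv2.imread('pics/scene0.png')
c0=unproj('top',[[344+178/6,196+192/6]],.030)[0]
R=lambda i:i[:,:,2].astype(float)
c=radial('top',R(a),c0,.030,.062);print('car',c0,c)
print((unproj('scene',[[260.7-.4,244.6-.4]],.0605)[0]), unproj('scene',[[232+247/7,200+310/7],[232+242/7,200+220/7]],[.052,.1165]))
fr=unproj('top',np.array([[52,350],[305,365]])/6+[215,190],.0);d=fr[1]-fr[0];print('yaw',np.degrees(np.arctan2(d[0],-d[1])))
h=np.array([(545,122),(600,130),(636,173),(628,229),(583,263),(526,255),(492,210),(500,153)])/6+[344-64,196]-.4
H=unproj('top',h,.030);print(H.mean(0),np.degrees(np.arctan2(*(H-H.mean(0))[:,1::-1].T))%45)
for n,u in(('tweez',(309,234)),('nb',(455,230))): print(n,unproj('top',[u],.01))
```

```text
car [ 0.45121186 -0.2736972   0.03      ] (array([ 0.45258009, -0.27202197,  0.06430136]), np.float64(0.0002972119617467295))
[0.44340012 0.20608292 0.0605    ] [[0.437123   0.18416297 0.052     ]
 [0.44274408 0.17848136 0.1165    ]]
yaw -1.7972774039371082
[ 0.45282669 -0.2733363   0.03      ] [15.0746116  15.03770257 15.85700522 15.74230659 15.0857328  14.65796723
 15.67847495 14.63668039]
tweez [[ 0.42641675 -0.04367462  0.01      ]]
nb [[ 0.45350525 -0.57358187  0.01      ]]
```

>>> {"fn": "arm_command", "kwargs": {"steps": [100,0.75,-0.6,0,0,100,0.75,-0.6,0,0,100,0.75,-0.6,0,0,100,0.75,-0.6,0,0,100,0.75,-0.6,0,0,100,0.75,-0.6,0,0,100,0.75,-0.6,0,0,100,0.75,-0.6,0,0], "squeeze": 30}}

```text
time: 0.77
eef_pos: [0.3665, -0.4417, 0.2307]
tcp_rot: [0.977, 0.212, -0.0, -0.001]
contact_force: [0.8, 0.7, -0.1]
opening: 0.998
finger_force: 0.0
```

>>> {"fn": "arm_command", "kwargs": {"steps": [100,0.75,-0.6,0,0,100,0.75,-0.6,0,0,100,0.75,-0.6,0,0,100,0.75,-0.6,0,0,100,0.75,-0.6,0,0,100,0.75,-0.6,0,0,100,0.75,-0.6,0,0,100,0.75,-0.6,0,0]}}

```text
time: 1.43
eef_pos: [0.4533, -0.2704, 0.2308]
tcp_rot: [0.977, 0.212, -0.0, -0.0]
contact_force: [0.6, -0.8, 0.3]
opening: 1.001
finger_force: 0.0
```

```bash
cat >> h.py <<'E'
from scipy.spatial.transform import Rotation as Ro
def to(x,y,z):
    s=ctrl.get_state();p=s['eef_pos'];R=Ro.from_quat(s['tcp_rot'])
    print('t',round(s['time'],2),'tcp',p.round(4),'yaw',np.degrees(np.arctan2(R.as_matrix()[1,0],R.as_matrix()[0,0])).round(2),'q6',s['qpos'][5].round(2),'open',s['opening'].round(3),'F',s['contact_force'].round(2),'T',s['wrist_torque'].round(3))
    print('units',(R.inv().apply(np.array([x,y,z])-p)/.025).round(2))
E
python3 -c "
from h import *
to(.4528,-.2725,.03)"
```

```text
Traceback (most recent call last):
  File "h.py", line 19, in to
    print('t',round(s['time'],2),'tcp',p.round(4),'yaw',np.degrees(np.arctan2(R.as_matrix()[1,0],R.as_matrix()[0,0])).round(2),'q6',s['qpos'][5].round(2),'open',s['opening'].round(3),'F',s['contact_force'].round(2),'T',s['wrist_torque'].round(3))
                                                                                                                                                                 ^^^^^^^^^^^^^^^^^^
AttributeError: 'float' object has no attribute 'round'
```

>>> {"fn": "arm_command", "kwargs": {"steps": [100,-0.05,0.07,1,0,100,0,0,1,0,100,0,0,1,0,100,0,0,1,0,100,0,0,1,0,100,0,0,1,0,100,0,0,0.7,0,100,0,0,0.3,0]}}

```text
time: 2.1
eef_pos: [0.4507, -0.2721, 0.0527]
tcp_rot: [0.977, 0.212, -0.002, -0.003]
contact_force: [0.1, 1.1, 0.2]
opening: 1.0
finger_force: 0.0
```

>>> {"fn": "arm_command", "kwargs": {"steps": [70,0,0,0.3,0,60,0,0,0.3,0,50,0,0,0.3,0,45,0,0,0.1,0,35,0,0,0,0,30,0,0,0,0,30,0,0,0,0,30,0,0,0,0]}}

```text
time: 2.77
eef_pos: [0.4526, -0.2737, 0.0313]
tcp_rot: [0.977, 0.212, -0.0, -0.0]
contact_force: [0.3, 0.8, -3.7]
opening: 0.412
finger_force: 30.3
```

```bash
sed -i "s/s\['opening'\].round(3)/round(s['opening'],3)/" h.py && python3 -c "
from fit import *
to(.4528,-.2725,.03)
a=snap('top','t1.png')
cv2.imwrite('pics/t1c.png',cv2.resize(a[190:260,335:415,::-1],None,fx=7,fy=7,interpolation=cv2.INTER_CUBIC))"
```

```text
t 2.77 tcp [ 0.4526 -0.2737  0.0313] yaw 24.45 q6 0.41 open 0.412 F [ 0.29  0.78 -3.69] T [ 0.001  0.056 -0.037]
units [ 0.03 -0.04  0.05]
```

View pics/t1c.png

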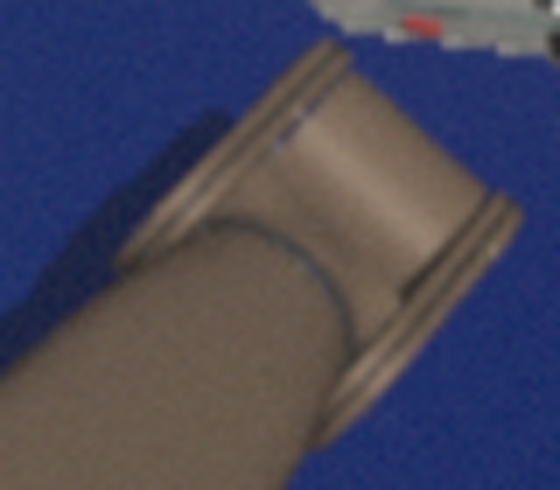

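>>> {"fn": "arm_command", "kwargs": {"steps": [62,0,0,0,0,62,0,0,0,0,62,0,0,0,0,62,0,0,0,-1,62,0,0,0,-1,62,0,0,0,-1,62,0,0,0,-1,62,0,0,0,-1]}}

```text
time: 3.48
eef_pos: [0.4532, -0.2743, 0.0319]
tcp_rot: [0.893, 0.449, 0.0, 0.001]
contact_force: [-0.4, -0.7, 0.2]
opening: 0.618
finger_force: 0.0
```

>>> {"fn": "arm_command", "kwargs": {"steps": [62,0,0,0,-1,62,0,0,0,-1,62,0,0,0,-1,62,0,0,0,-1,62,0,0,0,-1,62,0,0,0,-1,62,0,0,0,-1,62,0,0,0,-1]}}

```text
time: 4.15
eef_pos: [0.4532, -0.2743, 0.0319]
tcp_rot: [0.648, 0.762, -0.0, 0.001]
contact_force: [-0.0, -1.0, -0.1]
opening: 0.619
finger_force: 0.0
```

>>> {"fn": "arm_command", "kwargs": {"steps": [62,0,0,0,-1,62,0,0,0,-1,62,0,0,0,-0.7,45,0,0,0,0,30,0,0,0,0,30,0,0,0,0,30,0,0,0,0,30,0,0,0,0]}}

```text
time: 4.82
eef_pos: [0.4539, -0.2744, 0.0324]
tcp_rot: [0.542, 0.84, 0.0, 0.001]
contact_force: [3.0, 1.9, 6.4]
opening: 0.41
finger_force: 30.7
```

```bash
python3 -c "
from fit import *
to(.4349,.1815,.2)"
```

```text
t 4.82 tcp [ 0.4539 -0.2744  0.0324] yaw 114.34 q6 -1.16 open 0.41 F [2.99 1.88 6.36] T [ 0.312 -0.458 -0.109]
units [16.91  6.84 -6.73]
```

>>> {"fn": "arm_command", "kwargs": {"steps": [30,0,0,-0.2,0,30,0,0,-0.8,0,30,0,0,-1,0,30,0,0,-1,0,30,0,0,-1,0,30,0,0,-1,0,30,0,0,-1,0,30,0,0,-1,0]}}

```text
time: 5.48
eef_pos: [0.4509, -0.273, 0.2053]
tcp_rot: [0.542, 0.841, -0.0, -0.003]
contact_force: [0.4, -0.9, -3.3]
opening: 0.407
finger_force: 31.0
```

>>> {"fn": "arm_command", "kwargs": {"steps": [30,0.5,0.2,0,0,30,1,0.4,0,0,30,1,0.4,0,0,30,1,0.4,0,0,30,1,0.4,0,0,30,1,0.4,0,0,30,1,0.4,0,0,30,1,0.4,0,0]}}

```text
time: 6.15
eef_pos: [0.441, -0.0697, 0.2029]
tcp_rot: [0.542, 0.841, -0.001, -0.003]
contact_force: [0.5, 0.0, -3.2]
opening: 0.407
finger_force: 31.0
```

>>> {"fn": "arm_command", "kwargs": {"steps": [30,1,0.4,0,0,30,1,0.4,0,0,30,1,0.4,0,0,30,1,0.4,0,0,30,1,0.4,0,0,30,1,0.4,0,0,30,0,0,0,0,30,0,0,0,0]}}

```text
time: 6.82
eef_pos: [0.4337, 0.0905, 0.2033]
tcp_rot: [0.54, 0.842, -0.002, -0.002]
contact_force: [-0.0, 0.6, -4.0]
opening: 0.408
finger_force: 31.0
```

```bash
python3 -c "
from fit import *
to(.4349,.1815,.18)
b=snap('scene','s2.png');a=snap('top','t2.png')
f=lambda i,x,y,w,h,s:cv2.resize(i[y:y+h,x:x+w,::-1],None,fx=s,fy=s,interpolation=cv2.INTER_CUBIC)
cv2.imwrite('pics/c3.png',np.hstack([f(b,220,130,130,180,3),f(a,190,170,130,180,3)]))"
```

```text
t 6.82 tcp [0.4337 0.0905 0.2033] yaw 114.6 q6 -0.45 open 0.408 F [-0.02  0.56 -4.04] T [-0.022 -0.032  0.02 ]
units [3.29 1.56 0.93]
```

View pics/c3.png

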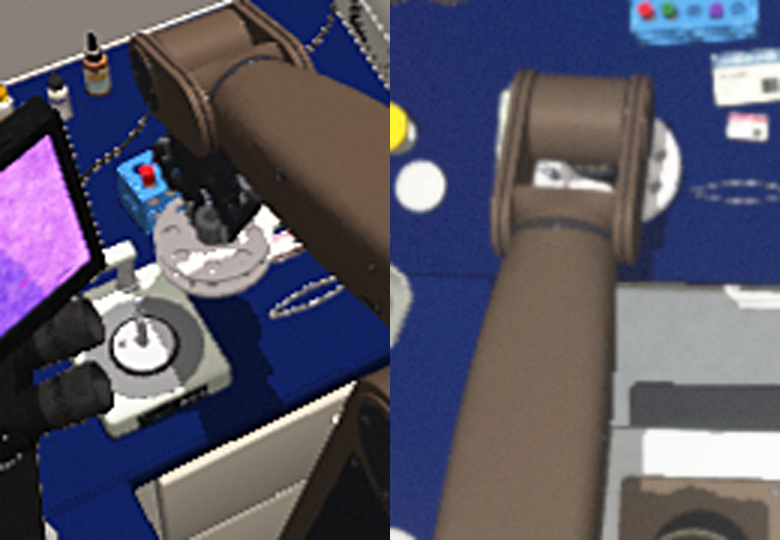

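```bash
cat >> fit.py <<'E'
def arcfit(cam,im,c,z,r,a0,half,span=.012,thr=8):
    g=(im[:,:,0].astype(np.float32)-im[:,:,2]); a=np.radians(np.arange(a0-half,a0+half,2)); rr=np.arange(r-span,r+span,.00025)
    for _ in range(5):
        P=np.stack([c[0]+np.cos(a)[:,None]*rr,c[1]+np.sin(a)[:,None]*rr,np.full((len(a),len(rr)),z)],-1)
        uv=proj(cam,P).astype(np.float32).reshape(len(a),len(rr),2)
        v=cv2.remap(g,uv[...,0].copy(),uv[...,1].copy(),cv2.INTER_LINEAR)
        hi=v.max(1);lo=v.min(1);ok=hi-lo>40
        m=(v>((hi+lo)/2)[:,None]); e=np.array([rr[np.nonzero(k)[0][-1]] if k.any() else np.nan for k in m])
        ok&=(e<rr[-3]); A=a[ok];E=e[ok];x=c[0]+np.cos(A)*E;y=c[1]+np.sin(A)*E
        s=least_squares(lambda p:np.hypot(x-p[0],y-p[1])-r,c,loss='soft_l1',f_scale=.0005); c=s.x
    return c,ok.sum(),np.median(abs(s.fun)),np.degrees(A[[0,-1]])
E
python3 - <<'E'
from fit import *
b=cv2.imread('pics/s2.png')[:,:,::-1]; p=np.array([.4337,.0905])
for z,a0,h in((.171,155,70),(.171,170,50),(.171,140,50),(.171,155,40)): 
    c=arcfit('scene',b,p,z,.062,a0,h);print(z,c,c[0]-p)
im=cv2.resize(b[130:310,220:350,::-1],None,fx=4,fy=4)
q=lambda P,col:[cv2.circle(im,tuple(((u-[220,130]+.5)*4).astype(int)),1,col,-1) for u in proj('scene',P)]
A=np.radians(np.arange(0,360,6));C=lambda x,y,z,r:np.c_[x+r*np.cos(A),y+r*np.sin(A),0*A+z]
q(C(*p,.171,.062),(0,0,255));q(C(*p,.201,.062),(0,255,0));q(C(.4369,.1834,.052,.034),(255,0,255))
cv2.imwrite('pics/ov.png',im)
E
```

```text
0.171 (array([0.43366833, 0.09195795]), np.int64(44), np.float64(0.00048283146582274797), array([137., 223.])) [-3.16684937e-05  1.45795188e-03]
0.171 (array([0.43371309, 0.09214055]), np.int64(41), np.float64(0.0002650447082378424), array([138., 218.])) [1.30879504e-05 1.64055165e-03]
0.171 (array([0.43396286, 0.09277628]), np.int64(26), np.float64(0.0002669612659334242), array([138., 188.])) [0.00026286 0.00227628]
0.171 (array([0.43404969, 0.09311856]), np.int64(28), np.float64(0.00028146561373289247), array([139., 193.])) [0.00034969 0.00261856]
```

View pics/ov.png

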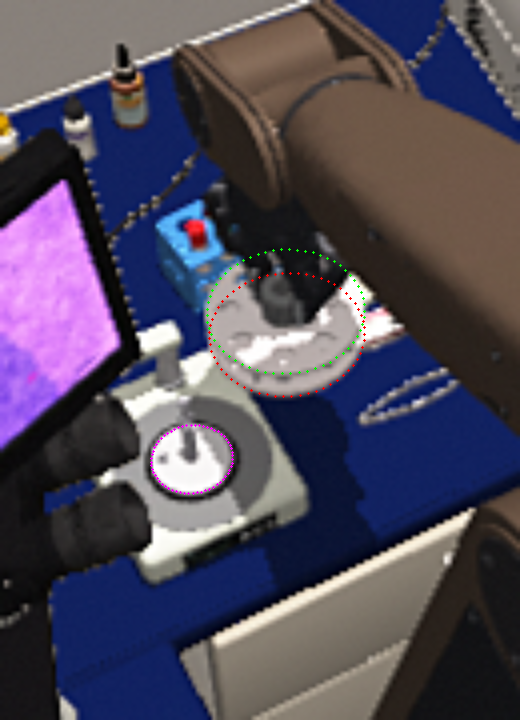

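>>> {"fn": "arm_command", "kwargs": {"steps": [30,0.7,0.34,0,0,30,0.9,0.44,0,0,30,0.9,0.44,0,0,30,0.5,0.24,0,0,30,0.26,0.13,0.3,0,30,0,0,0.43,0,30,0,0,0,0,30,0,0,0,0]}}

```text
time: 7.58
eef_pos: [0.4376, 0.1786, 0.186]
tcp_rot: [0.542, 0.84, -0.002, -0.001]
contact_force: [0.1, 0.4, -3.2]
opening: 0.408
finger_force: 31.1
```

>>> {"fn": "arm_command", "kwargs": {"steps": [30,0,0,0,-0.7,30,0,0,0,-0.8,30,0,0,0,-0.8,30,0,0,0,-0.8,30,0,0,0,-0.7,30,0,0,0,0,30,0,0,0,0]}}

```text
time: 8.17
eef_pos: [0.4389, 0.1791, 0.1881]
tcp_rot: [0.375, 0.927, -0.0, 0.0]
contact_force: [-1.0, -0.1, -2.9]
opening: 0.408
finger_force: 31.1
```

Run:
```python
from fit import *
to(.436,.181,.18)
b=snap('scene','s3.png'); p=ctrl.get_state()['eef_pos']; z=p[2]-.032
for a0,h in((155,70),(170,50),(140,50),(155,40)): 
    c=arcfit('scene',b,p[:2],z,.062,a0,h);print(c,c[0]-p[:2])
im=cv2.resize(b[150:290,190:340,::-1],None,fx=4,fy=4,interpolation=cv2.INTER_CUBIC)
q=lambda P,col:[cv2.circle(im,tuple(((u-[190,150]+.5)*4).astype(int)),1,col,-1) for u in proj('scene',P)]
A=np.radians(np.arange(0,360,6));C=lambda x,y,z,r:np.c_[x+r*np.cos(A),y+r*np.sin(A),0*A+z]
q(C(*p[:2],z,.062),(0,0,255));q(C(*p[:2],z+.03,.062),(0,255,0));q(C(.4369,.1834,.052,.034),(255,0,255))
cv2.imwrite('pics/ov2.png',im)
```

```text
t 8.17 tcp [0.4389 0.1791 0.1881] yaw 136.0 q6 -0.63 open 0.408 F [-1.03 -0.09 -2.87] T [-0.057  0.055 -0.011]
units [ 0.14 -0.03  0.32]
  return _methods._mean(a, axis=axis, dtype=dtype,
  ret = ret.dtype.type(ret / rcount)
Traceback (most recent call last):
  File "fit.py", line 25, in arcfit
    return c,ok.sum(),np.median(abs(s.fun)),np.degrees(A[[0,-1]])
                                                       ~^^^^^^^^
IndexError: index 0 is out of bounds for axis 0 with size 0
```

Run:
```python
from fit import *
b=cv2.imread('pics/s3.png')[:,:,::-1]; p=np.array([.4389,.1791,.1881]); z=p[2]-.032
im0=cv2.resize(b[170:280,215:315,::-1],None,fx=4,fy=4,interpolation=cv2.INTER_CUBIC);im=im0.copy()
q=lambda P,col:[cv2.circle(im,tuple(((u-[215,170]+.5)*4).astype(int)),1,col,-1) for u in proj('scene',P)]
A=np.radians(np.arange(0,360,6));C=lambda x,y,z,r:np.c_[x+r*np.cos(A),y+r*np.sin(A),0*A+z]
q(C(*p[:2],z,.062),(0,0,255));q(C(*p[:2],z+.03,.062),(0,255,0));q(C(.4369,.1834,.052,.034),(255,0,255))
cv2.imwrite('pics/ov2.png',np.hstack([im0,im]))
```

```text
(no output)
```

View pics/ov2.png

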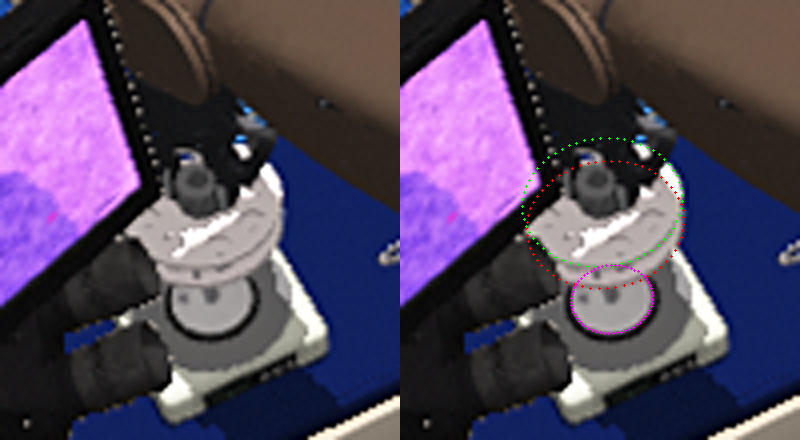

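>>> {"fn": "arm_command", "kwargs": {"steps": [30,0.14,-0.03,0,0,30,0,0,0,0,30,0,0,0.4,0,30,0,0,0.3,0,30,0,0,0.15,0,30,0,0,0.15,0,30,0,0,0,0,30,0,0,0,0]}}

```text
time: 8.88
eef_pos: [0.4353, 0.1818, 0.1623]
tcp_rot: [0.373, 0.928, -0.0, -0.001]
contact_force: [0.7, 0.5, -3.7]
opening: 0.411
finger_force: 31.1
```

```bash
python3 -c "
from h import *
to(.436,.181,.152)"
```

```text
t 8.88 tcp [0.4353 0.1818 0.1623] yaw 136.18 q6 -0.63 open 0.411 F [ 0.75  0.48 -3.72] T [ 0.035 -0.065 -0.027]
units [-0.04 -0.    0.41]
```

>>> {"fn": "arm_command", "kwargs": {"steps": [30,-0.03,0,0.15,0,30,0,0,0.15,0,30,0,0,0.1,0,30,0,0,0,0,30,0,0,0.1,0,30,0,0,0.1,0,30,0,0,0,0,30,0,0,0,0]}}

```text
time: 9.55
eef_pos: [0.4362, 0.1813, 0.1479]
tcp_rot: [0.373, 0.928, 0.0, -0.0]
contact_force: [-0.3, 1.4, -4.0]
opening: 0.409
finger_force: 31.1
```

```bash
python3 -c "
from h import *
to(.436,.181,.152)"
```

```text
t 9.55 tcp [0.4362 0.1813 0.1479] yaw 136.18 q6 -0.63 open 0.409 F [-0.27  1.41 -4.  ] T [ 0.079 -0.087 -0.024]
units [-0.   -0.02 -0.16]
```

>>> {"fn": "arm_command", "kwargs": {"steps": [30,0,0,0.08,0,30,0,0,0.08,0,30,0,0,0,0,30,0,0,0,0]}}

```text
time: 9.88
eef_pos: [0.4364, 0.1813, 0.144]
tcp_rot: [0.373, 0.928, 0.0, 0.0]
contact_force: [1.5, 0.9, -3.8]
opening: 0.404
finger_force: 31.1
```

>>> {"fn": "arm_command", "kwargs": {"steps": [30,0,0,0.1,0,30,0,0,0.1,0,30,0,0,0,0,30,0,0,0,0]}}

```text
time: 10.22
eef_pos: [0.4363, 0.1813, 0.1389]
tcp_rot: [0.373, 0.928, 0.0, 0.0]
contact_force: [1.1, 1.2, -4.4]
opening: 0.412
finger_force: 31.1
```

Underside at 107 mm, past the fork top with no contact. Continue onto the cone.

>>> {"fn": "arm_command", "kwargs": {"steps": [30,0,0,0.1,0,30,0,0,0.1,0,30,0,0,0,0,30,0,0,0,0]}}

```text
time: 10.55
eef_pos: [0.4366, 0.1813, 0.1342]
tcp_rot: [0.373, 0.928, 0.0, 0.0]
contact_force: [1.3, 0.8, -3.4]
opening: 0.412
finger_force: 31.1
```

>>> {"fn": "arm_command", "kwargs": {"steps": [30,0,0,0.1,0,30,0,0,0.1,0,30,0,0,0,0,30,0,0,0,0]}}

```text
time: 10.88
eef_pos: [0.4368, 0.1814, 0.1292]
tcp_rot: [0.373, 0.928, 0.001, 0.001]
contact_force: [3.1, 2.0, -3.5]
opening: 0.411
finger_force: 31.2
```

```bash
python3 -c "
from h import *
to(.436,.181,.104)"
```

```text
t 10.88 tcp [0.4368 0.1814 0.1292] yaw 136.17 q6 -0.63 open 0.411 F [ 3.06  2.04 -3.52] T [ 0.377 -0.683 -0.015]
units [ 0.01 -0.04  1.01]
```

>>> {"fn": "arm_command", "kwargs": {"steps": [30,0,0.03,0.15,0,30,0,0,0.15,0,30,0,0,0.15,0,30,0,0,0.15,0,30,0,0,0.15,0,30,0,0,0.15,0,30,0,0,0,0,30,0,0,0,0]}}

```text
time: 11.55
eef_pos: [0.4367, 0.1818, 0.1061]
tcp_rot: [0.373, 0.928, 0.0, -0.0]
contact_force: [4.2, 1.7, -5.0]
opening: 0.405
finger_force: 31.0
```

```bash
python3 -c "
from h import *
to(.436,.181,.0935)"
```

```text
t 11.55 tcp [0.4367 0.1818 0.1061] yaw 136.18 q6 -0.63 open 0.405 F [ 4.19  1.72 -4.97] T [ 0.3   -0.726 -0.03 ]
units [ 0.   -0.04  0.5 ]
```

>>> {"fn": "arm_command", "kwargs": {"steps": [30,-0.02,0.04,0,0,30,0,0,0.1,0,30,0,0,0.1,0,30,0,0,0.1,0,30,0,0,0,0,30,0,0,0,0]}}

```text
time: 12.05
eef_pos: [0.4371, 0.182, 0.0985]
tcp_rot: [0.373, 0.928, -0.001, -0.001]
contact_force: [-0.6, 0.2, -3.4]
opening: 0.413
finger_force: 31.2
```

>>> {"fn": "arm_command", "kwargs": {"steps": [30,0,0,0.1,0,30,0,0,0.05,0,30,0,0,0.05,0,30,0,0,0,0,30,0,0,0,0]}}

```text
time: 12.47
eef_pos: [0.4377, 0.1821, 0.094]
tcp_rot: [0.373, 0.928, -0.0, -0.0]
contact_force: [0.8, 0.1, -3.7]
opening: 0.408
finger_force: 31.2
```

```bash
python3 -c "
from h import *
to(.436,.181,.0935)"
```

```text
t 12.47 tcp [0.4377 0.1821 0.094 ] yaw 136.18 q6 -0.63 open 0.408 F [ 0.81  0.06 -3.75] T [-0.007  0.031  0.027]
units [ 0.02 -0.08  0.02]
```

>>> {"fn": "arm_command", "kwargs": {"steps": [30,0,0,0.08,0,30,0,0,0.08,0,30,0,0,0,0,30,0,0,0,0]}}

```text
time: 12.8
eef_pos: [0.4383, 0.1822, 0.0909]
tcp_rot: [0.373, 0.928, 0.0, 0.0]
contact_force: [-2.1, -1.3, 3.7]
opening: 0.409
finger_force: 31.7
```

>>> {"fn": "arm_command", "kwargs": {"steps": [30,0,0,0,0.25,30,0,0,0,0.25,30,0,0,0,0.25,30,0,0,0,0.25,30,0,0,0,0.25]}}

```text
time: 13.22
eef_pos: [0.4379, 0.1825, 0.0907]
tcp_rot: [0.431, 0.902, 0.0, -0.0]
contact_force: [-2.3, 0.6, 3.8]
opening: 0.41
finger_force: 31.7
```

>>> {"fn": "arm_command", "kwargs": {"steps": [30,0,0,0,0.25,30,0,0,0,0.25,30,0,0,0,0.25,30,0,0,0,0.25,30,0,0,0,0.25]}}

```text
time: 13.63
eef_pos: [0.4379, 0.1824, 0.0907]
tcp_rot: [0.486, 0.874, 0.0, -0.0]
contact_force: [-2.5, -0.3, 2.9]
opening: 0.413
finger_force: 31.7
```

```bash
python3 -c "
from h import *
to(.4377,.1821,.0935)"
```

```text
t 13.63 tcp [0.4379 0.1824 0.0907] yaw 121.8 q6 -0.38 open 0.413 F [-2.46 -0.26  2.87] T [0.052 0.38  0.126]
units [-0.01 -0.01 -0.11]
```

>>> {"fn": "arm_command", "kwargs": {"steps": [30,0,0,0,0.25,30,0,0,0,0.25,30,0,0,0,0.25,30,0,0,0,0.25,30,0,0,0,0.25]}}

```text
time: 14.05
eef_pos: [0.4379, 0.1824, 0.0907]
tcp_rot: [0.54, 0.842, 0.0, -0.0]
contact_force: [-2.3, -0.5, 3.2]
opening: 0.409
finger_force: 31.7
```

>>> {"fn": "arm_command", "kwargs": {"steps": [30,0,0,0,0.25,30,0,0,0,0.25,30,0,0,0,0.25,30,0,0,0,0.25,30,0,0,0,0.25]}}

```text
time: 14.47
eef_pos: [0.4378, 0.1823, 0.0906]
tcp_rot: [0.591, 0.806, -0.0, -0.0]
contact_force: [-2.6, -0.2, 3.3]
opening: 0.408
finger_force: 31.7
```

>>> {"fn": "arm_command", "kwargs": {"steps": [30,0,0,0,0.25,30,0,0,0,0.25,30,0,0,0,0.25,30,0,0,0,0.25]}}

```text
time: 14.8
eef_pos: [0.4377, 0.1823, 0.0906]
tcp_rot: [0.631, 0.776, -0.0, -0.0]
contact_force: [-2.9, -1.0, 3.3]
opening: 0.412
finger_force: 31.8
```

```bash
python3 -c "
from h import *
to(.4377,.1821,.0935)"
```

```text
t 14.8 tcp [0.4377 0.1823 0.0906] yaw 101.76 q6 -0.03 open 0.412 F [-2.89 -1.03  3.27] T [0.027 0.463 0.075]
units [-0.01 -0.   -0.12]
```

>>> {"fn": "arm_command", "kwargs": {"steps": [30,0,0,0,0.25,30,0,0,0,0.25,30,0,0,0,0.25,30,0,0,0,0.25,30,0,0,0,0.25]}}

```text
time: 15.22
eef_pos: [0.4377, 0.1823, 0.0906]
tcp_rot: [0.678, 0.735, -0.0, -0.0]
contact_force: [-2.9, -0.2, 2.5]
opening: 0.406
finger_force: 31.8
```

>>> {"fn": "arm_command", "kwargs": {"steps": [30,0,0,0,0.25,30,0,0,0,0.25,30,0,0,0,0.25,30,0,0,0,0.25,30,0,0,0,0.25]}}

```text
time: 15.63
eef_pos: [0.4376, 0.1823, 0.0905]
tcp_rot: [0.723, 0.691, -0.0, -0.0]
contact_force: [-3.7, -0.5, 3.3]
opening: 0.407
finger_force: 31.8
```

```bash
python3 -c "
from h import *
to(.4377,.1821,.0935)"
```

```text
t 15.63 tcp [0.4376 0.1823 0.0905] yaw 87.43 q6 0.22 open 0.407 F [-3.72 -0.5   3.31] T [-0.019  0.494  0.068]
units [-0.01  0.01 -0.12]
```

>>> {"fn": "arm_command", "kwargs": {"steps": [30,0,-0.03,0.06,0.2,30,0,0,0,0.2,30,0,0,0,0.2,30,0,0,0,0.2]}}

```text
time: 15.97
eef_pos: [0.4374, 0.1823, 0.0894]
tcp_rot: [0.75, 0.662, 0.0, 0.0]
contact_force: [-2.9, -1.1, 5.3]
opening: 0.412
finger_force: 32.0
```

>>> {"fn": "arm_command", "kwargs": {"steps": [30,0,0,0,0.2,30,0,0,0,0.2,30,0,0,0,0.2,30,0,0,0,0.2]}}

```text
time: 16.3
eef_pos: [0.4379, 0.1822, 0.0893]
tcp_rot: [0.776, 0.631, 0.001, 0.001]
contact_force: [-1.0, -1.3, 3.6]
opening: 0.406
finger_force: 31.8
```

>>> {"fn": "arm_command", "kwargs": {"steps": [30,0,0,0,0.2,30,0,0,0,0.2,30,0,0,0,0.2,30,0,0,0,0.2]}}

```text
time: 16.63
eef_pos: [0.437, 0.1821, 0.0879]
tcp_rot: [0.801, 0.599, 0.0, -0.0]
contact_force: [2.3, -1.1, -2.8]
opening: 0.41
finger_force: 31.2
```

>>> {"fn": "arm_command", "kwargs": {"steps": [30,0,0,0,0.2,30,0,0,0,0.2,30,0,0,0,0.2,30,0,0,0,0.2]}}

```text
time: 16.97
eef_pos: [0.4365, 0.1823, 0.088]
tcp_rot: [0.824, 0.567, -0.001, -0.0]
contact_force: [1.0, -0.7, -3.5]
opening: 0.413
finger_force: 31.1
```

```bash
python3 -c "
from h import *
to(.4377,.1821,.0935)"
```

```text
t 16.97 tcp [0.4365 0.1823 0.088 ] yaw 69.04 q6 0.55 open 0.413 F [ 0.96 -0.71 -3.53] T [-0.048 -0.096 -0.014]
units [ 0.01  0.05 -0.22]
```

>>> {"fn": "arm_command", "kwargs": {"steps": [30,0,0,0.06,0,30,0,0,0.06,0,30,0,0,0,0,30,0,0,0,0]}}

```text
time: 17.3
eef_pos: [0.4366, 0.1822, 0.0852]
tcp_rot: [0.823, 0.567, -0.001, -0.0]
contact_force: [0.4, -0.0, -3.2]
opening: 0.406
finger_force: 31.2
```

```bash
python3 -c "
from h import *
to(.4377,.1821,.0835)"
```

```text
t 17.3 tcp [0.4366 0.1822 0.0852] yaw 69.15 q6 0.54 open 0.406 F [ 0.43 -0.03 -3.21] T [ 0.025  0.007 -0.007]
units [0.01 0.04 0.07]
```

Dropping in freely. Lower to the seat and release.

>>> {"fn": "arm_command", "kwargs": {"steps": [30,0,0,0.06,0,30,0,0,0.04,0,30,0,0,0,0,30,0,0,0,0]}}

```text
time: 17.63
eef_pos: [0.4371, 0.1823, 0.0834]
tcp_rot: [0.823, 0.567, -0.0, -0.0]
contact_force: [-1.2, 0.9, -0.3]
opening: 0.408
finger_force: 31.5
```

```bash
python3 -c "
from h import *
to(.4377,.1821,.0835)"
```

```text
t 17.63 tcp [0.4371 0.1823 0.0834] yaw 69.14 q6 0.54 open 0.408 F [-1.2   0.92 -0.25] T [0.051 0.199 0.028]
units [ 0.    0.03 -0.  ]
```

>>> {"fn": "arm_command", "kwargs": {"steps": [50,0,0,0,0,70,0,0,0,0,90,0,0,0,0,100,0,0,0,0,100,0,0,-0.2,0,100,0,0,-0.5,0,100,0,0,-0.8,0,100,0,0,-1,0]}}

```text
time: 18.3
eef_pos: [0.4359, 0.1819, 0.1451]
tcp_rot: [0.823, 0.567, -0.002, -0.001]
contact_force: [0.2, -0.8, -0.1]
opening: 0.995
finger_force: 0.0
```

>>> {"fn": "arm_command", "kwargs": {"steps": [100,0,0,-0.8,0,100,0,0,0,-0.9,100,0,0,0,-0.9,100,0,0,0,-0.9,100,0,0,0,-0.95,100,0,0,0,0]}}

```text
time: 18.8
eef_pos: [0.4372, 0.1822, 0.1661]
tcp_rot: [0.706, 0.708, 0.0, 0.0]
contact_force: [-0.2, 0.7, -0.5]
opening: 0.995
finger_force: 0.0
```

Run:
```python
from h import *
to(.4371,.1823,.17)
b=snap('scene','s4.png');a=snap('top','t4.png')
f=lambda i,x,y,w,h,s:cv2.resize(i[y:y+h,x:x+w,::-1],None,fx=s,fy=s,interpolation=cv2.INTER_CUBIC)
cv2.imwrite('pics/c4.png',np.hstack([f(b,215,170,100,110,4),f(a,200,190,80,110,4)]))
```

```text
t 18.8 tcp [0.4372 0.1822 0.1661] yaw 90.15 q6 0.18 open 0.995 F [-0.21  0.66 -0.46] T [ 0.018  0.027 -0.03 ]
units [ 0.   -0.   -0.16]
```

View pics/c4.png

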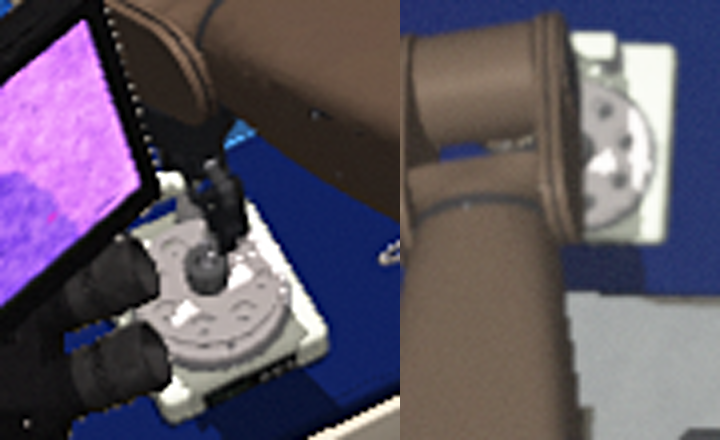

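>>> {"fn": "arm_command", "kwargs": {"steps": [50,0,0.6,0,0,0,0,0.68,0,0,0,0,0,0,0,0,0,0,0,0,0,0,0,0.5,0,0,0,0,0.5,0,0,0,0,0.5,0,0,0,0,0,0]}}

```text
time: 19.57
eef_pos: [0.4662, 0.1819, 0.1252]
tcp_rot: [0.707, 0.707, -0.003, -0.002]
contact_force: [-0.3, -1.0, -1.6]
opening: 0.001
finger_force: 0.0
```

>>> {"fn": "arm_command", "kwargs": {"steps": [0,0,-0.2,0,0,0,0,-0.2,0,0,0,0,-0.2,0,0,0,0,-0.1,0,0,0,0,0,0,0]}}

```text
time: 19.98
eef_pos: [0.4512, 0.1824, 0.1288]
tcp_rot: [0.707, 0.708, 0.0, 0.0]
contact_force: [-0.5, -0.3, -0.6]
opening: 0.002
finger_force: 0.0
```

```bash
python3 -c "
from h import *
to(.4371,.1823,.13)"
```

```text
t 19.98 tcp [0.4512 0.1824 0.1288] yaw 90.07 q6 0.17 open 0.002 F [-0.53 -0.31 -0.6 ] T [-0.023  0.009  0.021]
units [-0.   -0.56 -0.05]
```

>>> {"fn": "arm_command", "kwargs": {"steps": [0,0,-0.2,0,0,0,0,-0.2,0,0,0,0,-0.2,0,0,0,0,-0.2,0,0,0,0,-0.15,0,0,0,0,0,0,0]}}

```text
time: 20.48
eef_pos: [0.4269, 0.1822, 0.1279]
tcp_rot: [0.707, 0.708, -0.0, -0.0]
contact_force: [0.0, -0.1, 0.1]
opening: -0.003
finger_force: 0.0
```

>>> {"fn": "arm_command", "kwargs": {"steps": [0,0,-0.05,0.1,0,0,0,-0.05,0.1,0,0,0,0,0,0,0,0,0,0,0]}}

```text
time: 20.82
eef_pos: [0.425, 0.1821, 0.1226]
tcp_rot: [0.707, 0.707, -0.0, -0.0]
contact_force: [0.1, -0.4, -0.1]
opening: -0.003
finger_force: 0.0
```

```bash
python3 -c "
from h import *
to(.4371,.1823,.117)"
```

```text
t 20.82 tcp [0.425  0.1821 0.1226] yaw 90.06 q6 0.18 open -0.003 F [ 0.11 -0.38 -0.06] T [-0.059  0.014 -0.018]
units [0.01 0.48 0.23]
```

>>> {"fn": "arm_command", "kwargs": {"steps": [0,0,-0.15,0.06,0,0,0,-0.1,0.06,0,0,0,0,0.06,0,0,0,0,0,0,0,0,0,0,0]}}

```text
time: 21.23
eef_pos: [0.4189, 0.1822, 0.1184]
tcp_rot: [0.707, 0.707, -0.0, -0.0]
contact_force: [0.6, -0.5, -0.2]
opening: -0.001
finger_force: 0.0
```

>>> {"fn": "arm_command", "kwargs": {"steps": [0,0,0,0.05,0,0,0,0,0.03,0,0,0,0,0,0,0,0,0,0,0]}}

```text
time: 21.57
eef_pos: [0.4191, 0.1822, 0.1165]
tcp_rot: [0.707, 0.707, -0.0, -0.0]
contact_force: [0.0, 0.1, -0.7]
opening: 0.001
finger_force: 0.1
```

```bash
python3 -c "
from h import *
to(.4191,.1823,.115)"
```

```text
t 21.57 tcp [0.4191 0.1822 0.1165] yaw 90.06 q6 0.19 open 0.001 F [ 0.    0.11 -0.7 ] T [-0.008 -0.017  0.004]
units [0.   0.   0.06]
```

>>> {"fn": "arm_command", "kwargs": {"steps": [0,0,0,0.04,0,0,0,0,0.02,0,0,0,0,0,0,0,0,0,0,0]}}

```text
time: 21.9
eef_pos: [0.4191, 0.1822, 0.1151]
tcp_rot: [0.707, 0.707, 0.0, 0.0]
contact_force: [-0.3, -0.3, 0.6]
opening: -0.002
finger_force: 0.4
```

>>> {"fn": "arm_command", "kwargs": {"steps": [0,0,0,0.04,0,0,0,0,0,0,0,0,0,0,0]}}

```text
time: 22.15
eef_pos: [0.4192, 0.1822, 0.1144]
tcp_rot: [0.707, 0.707, 0.0, 0.0]
contact_force: [-0.7, -0.3, 3.2]
opening: 0.006
finger_force: 1.3
```

>>> {"fn": "arm_command", "kwargs": {"steps": [0,0,0,0.04,0,0,0,0,0,0,0,0,0,0,0]}}

```text
time: 22.4
eef_pos: [0.4192, 0.1822, 0.1134]
tcp_rot: [0.707, 0.707, 0.0, 0.0]
contact_force: [-1.9, -0.5, 4.4]
opening: 0.002
finger_force: 2.4
```

>>> {"fn": "arm_command", "kwargs": {"steps": [0,0,0,-0.1,0,0,0,0,-0.3,0,0,0,0,-0.8,0,0,0,0,-1,0,0,-1,0,-1,0,0,-1,0,-0.8,0,0,-1,0,0,0,0,-1,0,0,0]}}

```text
time: 23.07
eef_pos: [0.42, 0.0813, 0.2152]
tcp_rot: [0.706, 0.708, 0.001, 0.002]
contact_force: [0.2, 0.2, -0.8]
opening: 0.001
finger_force: 0.0
```

>>> {"fn": "arm_command", "kwargs": {"steps": [0,-1,0,0,0,0,-1,0,0,0,0,-1,0,0,0,0,-1,0,0,0,0,-1,0,0,0,0,-1,0,0,0,0,-0.5,0,0,0,0,0,0,0,0]}}

```text
time: 23.73
eef_pos: [0.4192, -0.0824, 0.2131]
tcp_rot: [0.708, 0.706, -0.0, 0.0]
contact_force: [-0.1, -0.8, 0.8]
opening: 0.003
finger_force: 0.0
```

Run:
```python
from h import *
to(.4191,.1823,.115)
b=snap('scene','s5.png');a=snap('top','t5.png')
f=lambda i,x,y,w,h,s:cv2.resize(i[y:y+h,x:x+w,::-1],None,fx=s,fy=s,interpolation=cv2.INTER_CUBIC)
cv2.imwrite('pics/c5.png',np.hstack([f(b,235,205,50,70,8),f(a,220,195,50,70,8)]))
```

```text
t 23.73 tcp [ 0.4192 -0.0824  0.2131] yaw 89.85 q6 -0.43 open 0.003 F [-0.09 -0.81  0.83] T [-0.     0.009 -0.039]
units [10.59 -0.03  3.92]
```

View pics/c5.png

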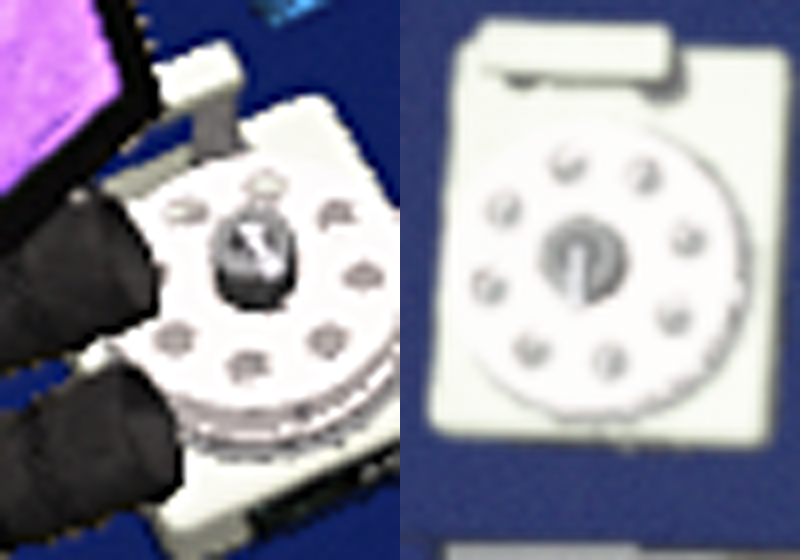

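```bash
python3 -c "
from h import *
print(ctrl.sign_off())"
```

```text
the job is handed in; nothing more can be done
None
```

I put the carousel over the post and turned it until the pin went in; it seated, I folded the keeper flat to the front, and I handed the job in at about 24 s of the 69 s. The hand-in gave no verdict. The forces and heights say the carousel is home and the keeper flat. The last picture shows the keeper lying to the front but can't confirm its angle.

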